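Open the gear housing of a clock drive

ROBOT

A 6-joint arm with a two-finger parallel gripper is mounted at the origin on the work surface. World frame = base frame: x ahead of the robot, y to its left, z up, the work surface at z = 0. Lengths are in m, angles in rad, forces in N, time in s.
With the tool pointing down it reaches from about 0.35 to 1 m from the base axis. Payload 7.1 kg.
Tool frame: the origin (TCP) lies between the finger pads; the fingertips stand 22 mm ahead of it and the grasp point (between the pads) lies 3 mm ahead of it; x points along the fingers, y is the direction in which the jaws open and shut, and the axes are right-handed (so a half turn about x gives the same grasp; the last joint's range is limited). The gripper opens to 85 mm and grips with 20 to 120 N. Pads are 22 mm wide; open, the fingers measure 114 mm over their backs; the gripper's body (76 mm by 85 mm) begins 54 mm behind the grasp point. The pads swing forward as they close: fully open they stand 13 mm farther back than shut.
Start: joints at [-1.281, 0.423, 1.63, -0, 1.089, -0.019], TCP at [0.19, -0.595, 0.253] pointing down, gripper open.
Joint ranges: [-3, 3], [-0.9, 2.11], [0.09, 2.58], [-1.31, 4.45], [0.11, 2.69], [-2.54, 2.54]. Speed limits (rad/s): [2.39, 2.39, 3.01, 3.14, 3.14, 3.14].

INTERFACE

Orientations are given as a rotation vector (axis times angle).
In Python, from rig import manip gives the robot as it stands. The module is installed in compiled form; this text tells all that it offers. Calls block until the motion is done:
- manip.move_to(position, orientation): joint-space move of the TCP to a pose.
- manip.servo_line(position, orientation=None, rate=0.15): straight line of the TCP; orientation=None keeps the orientation; rate is the mean speed in m/s.
- manip.set_joints(angles): joint-space move.
- manip.command_gripper(opening, f_grip=None): finger opening in m; f_grip is the grip in N (None keeps the last); returns when the fingers have stopped.
- manip.hold(seconds).
- manip.solve_ik(position, orientation): joint angles nearest the present ones, or None.
- manip.camera(name): name is "scene" or "top" or "wrist"; returns a dict with "image" (400x640x3 uint8, red, green, blue), "fx", "fy", "cx", "cy" (pixels), "k1" (the pictures are not rectified: a ray, as slopes to the right and down, at radius r is drawn at 1 + k1 r^2 times it, then the intrinsics apply), "cam_to_world" (4x4, takes a point from camera to world coordinates); the wrist camera has in their place "mount" (4x4, takes a point from camera to tool coordinates, whose origin is the TCP and whose axes are the tool frame's). Camera axes: x right, y down, z forward; pixel columns grow to the right and rows downward; lengths in m; the calibration is good to about 2 mm. A picture is of the moment at which its call begins: read the wrist's pose just before it. There is no depth.
A pose or a line that the arm cannot do raises manip.IKError and nothing moves.
- manip.sign_off(): hands the job in, once; it reports no verdict.
Readings, each from a call of its own:
- manip.get_time(): time.
- manip.get_joint_positions(): joint angles.
- manip.get_joint_vel(): joint speeds.
- manip.get_tau(): joint torques, N m.
- manip.get_position(): TCP position.
- manip.get_ee_rot(): TCP orientation.
- manip.get_contact_force(): force on the tool from outside, world axes, zero at the start.
- manip.get_torque(): the same for the moment, N m.
- manip.get_width(): finger opening in m.
Only numpy, scipy, OpenCV 4.12 (cv2) and the standard library are available. Lean on these libraries where they do the work, as an engineer would, in place of code of your own. Each camera call takes 0.05 s, during which the arm holds its last target. There are 200 camera calls.

TASK

Open the clock drive's gear housing for inspection: press the snap tab on its bed right in (it stays in), then push the released cover along its runners, off the gear well, until the well is fully open. Only press and push, with the fingertips: do not lift or tip the cover; it must end lying flat between its guides. Leave the other things on the bench where they are.

Things in the scene. Friction and masses are not known exactly. Their poses are not given: they have to be found in the camera images.
- housing: Grey and aluminium gear housing, bolted down, 189 mm long (its x, -102 to +87 mm) and 100 mm wide (y; foot flange 124 mm). Origin on its underside; x points the way the cover is pushed, from gear well to stop, within about 50 degrees of straight away from the robot; z up. Two runners, tops at z 50 mm, 71 mm clear between, carry the cover between guide walls (top z 58 mm, 91 mm apart).
- well (a point): Centre of the mouth of the gear well (brass wheels inside), at x -53, y 0, z 50 mm of the housing; hidden by the closed cover. The mouth spans x -88 to -18 mm. Behind it, beyond the cover's rear edge, is a low lip (x -102 to -98 mm, top z 53 mm).
- stop (a point): Middle of the top edge of the stop wall at the housing's far end, at x 84, y 0, z 58 mm of the housing; its inner face is at x 81 mm. Between well and stop a sunk bed (top z 44 mm) lies between the runners, with the tab in it. A motor can (42 mm across, top z 48 mm) sticks out 50 mm beyond.
- cover: Loose flat brass cover, 84 (its x) x 88 x 4 mm, about 0.25 kg; origin at the centre of its underside, axes as the housing's. Closed: origin at x -53, y 0, z 50 mm of the housing, front edge 2 to 4 mm from the tab, which blocks it. The well is fully open once its origin is beyond x +24 mm; at +39 mm it meets the stop. A rib 8 mm thick, 56 mm wide rises 18 mm above the plate at its rear edge.
- cover_rib (a point): Centre of the flat rear face of the cover's rib (flush with the cover's rear edge), 13 mm above the cover's underside; z 63 mm above the bench. Push here along the housing's +x. The face spans 4 to 22 mm above the cover's underside and is 56 mm wide.
- tab_top (a point): Centre of the top face of the snap tab, an upright black plastic block with ribbed top, 44 mm (housing x) by 30 mm (y), in the middle of the bed just ahead of the cover, at x 14, y 0 mm of the housing. Its top stands at z 56 to 58 mm at the start and at 46 mm when pressed right in (2 mm above the bed, 4 mm below the runners).
- tab (a joint): Travel of the snap tab, downwards, in m: 0 fully up, 0.012 right in against its end. It starts between 0 and 0.002, moves under about 5 N and stays where it is left. It lets the cover pass only beyond about 0.0085; pressed in counts from 0.010.
- oil: Amber oil bottle, 32 mm across, 65 mm high, standing loose beside the housing; origin at the centre of its underside. Leave alone.
- loupe: Black eyeglass loupe, 32 mm across, 34 mm high, standing loose beside the housing; origin at the centre of its underside. Leave alone.
- wheel: Brass wheel with a hub, 52 mm across, 22 mm high, lying loose beside the housing; origin at the centre of its underside. Leave alone.
- driver: Screwdriver, 130 mm long along its x, lying loose beside the housing; origin under its middle. Leave alone.
There are look-alikes about, which are no part of the job. What is shaped like the cover but black is not meant.

How it is judged:
By the outcome, as a careful person would: the job done as asked, in the order asked, and still so for the second after the job is handed in, with the robot touching nothing.
It also fails if it takes over 32 s, if anything falls off the work surface, if the arm or the gripper's body presses on something with over 40 N, if the wrist force passes 120 N, or if a joint passes its speed limit or range.

## Working session

There is one attempt and no reset: what is moved stays moved. The work goes in short steps, each a Python script; the robot and the scene stay as the last script left them, time stands still between calls to the robot, and variables do not carry over. Pictures are saved under pics/ and viewed, about 8 in all and at most 12, crops included, and the job is handed in when it is done.

```bash
mkdir -p pics; cat > h.py <<'E'
import numpy as np, cv2
from rig import manip
from scipy.spatial.transform import Rotation as R
def snap(name,fn):
    p=np.array(manip.get_position());r=np.array(manip.get_ee_rot())
    c=manip.camera(name); cv2.imwrite(f'pics/{fn}.png',c['image'][:,:,::-1])
    if name=='wrist':
        T=np.eye(4);T[:3,:3]=R.from_rotvec(r).as_matrix();T[:3,3]=p
        c['cam_to_world']=T@np.array(c['mount'])
    c={k:np.array(v) for k,v in c.items()}
    np.savez(f'pics/{fn}.npz',**c); return c
def load(fn): return dict(np.load(f'pics/{fn}.npz'))
def KD(c):
    return np.array([[c['fx'],0,c['cx']],[0,c['fy'],c['cy']],[0,0,1]],float),np.array([float(c['k1']),0,0,0])
def p2w(c,uv,z):
    K,D=KD(c); q=cv2.undistortPoints(np.array(uv,float).reshape(-1,1,2),K,D).reshape(-1,2)
    M=c['cam_to_world']; d=np.c_[q,np.ones(len(q))]@M[:3,:3].T
    return M[:3,3]+d*((np.broadcast_to(z,len(q))-M[2,3])/d[:,2])[:,None]
def w2p(c,P):
    K,D=KD(c); Mi=np.linalg.inv(c['cam_to_world'])
    return cv2.projectPoints(np.array(P,float).reshape(-1,1,3),cv2.Rodrigues(Mi[:3,:3])[0],Mi[:3,3],K,D)[0].reshape(-1,2)
E
python3 - <<'E'
from h import *
for n in('top','scene'):
    c=snap(n,n+'1'); print(c['cam_to_world'].round(3).tolist(),c['fx'],c['k1'])
print(manip.get_time(),manip.get_ee_rot(),manip.get_contact_force())
a=cv2.imread('pics/top1.png');b=cv2.imread('pics/scene1.png')
E
```

```text
[[-0.021, -0.996, 0.092, 0.513], [-0.999, 0.018, -0.029, 0.067], [0.027, -0.092, -0.995, 0.726], [0.0, 0.0, 0.0, 1.0]] 393.3933929874773 -0.014144573757035655
[[-0.802, 0.355, -0.48, 0.929], [0.596, 0.505, -0.624, 0.498], [0.021, -0.787, -0.617, 0.529], [0.0, 0.0, 0.0, 1.0]] 449.3458175446002 -0.02655002071651483
0.1 [ 2.05528206  0.32136983 -2.055745  ] [0.55505877 0.03278597 0.09209395]
```

View pics/top1.png

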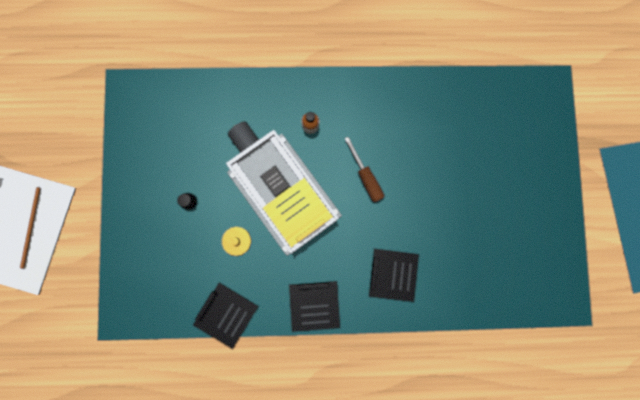

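View pics/scene1.png

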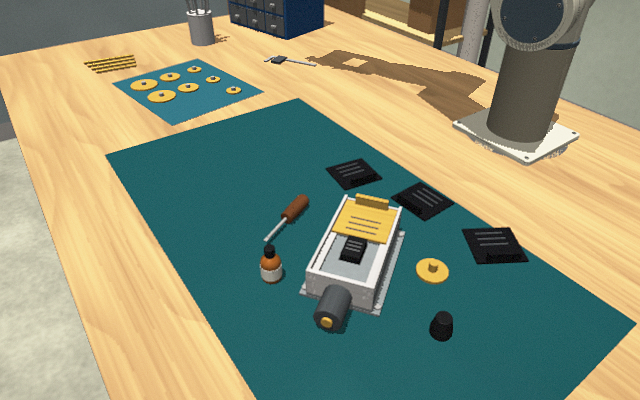

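```bash
python3 - <<'E'
from h import *
c=load('top1')
tab=p2w(c,[[273,181]],.057)[0]; rib=p2w(c,[[320,230]],.07)[0]; far=p2w(c,[[254,147]],.058)[0]; print(tab,rib,far)
d=(far-rib)[:2]; yaw=np.arctan2(d[1],d[0]); print(np.degrees(yaw))
X=np.array([np.cos(yaw),np.sin(yaw),0]);Y=np.array([-X[1],X[0],0]);Z=np.array([0,0,-1.])
for s in(1,-1):
    rot=np.c_[Z,s*Y,np.cross(Z,s*Y)]; rv=R.from_matrix(rot).as_rotvec()
    m=manip.camera('wrist')['mount'] if s==1 else m
    M=np.array(m); print('cam off world(housing axes)',s,[float((rot@M[:3,3])@v) for v in(X,Y)],(rot@M[:3,2]).round(2))
    p=tab-0.04*X; p[2]=.28
    print(s,manip.solve_ik(p,rv),manip.solve_ik(p*[1,1,0]+[0,0,.08]-.09*X,rv))
E
```

```text
[0.60126532 0.13025448 0.057     ] [0.51607728 0.05189317 0.07      ] [0.66063545 0.16219374 0.058     ]
37.34430588275142
cam off world(housing axes) 1 [-0.06605297074779488, 0.000524038104324441] [ 0.21  0.16 -0.96]
1 [ 0.16347158  0.32633004  1.7096447   0.          1.10561792 -2.05910584] [ 7.90826997e-02  5.26421408e-01  1.99784164e+00 -4.44089210e-16
  6.17329605e-01 -2.14349472e+00]
cam off world(housing axes) -1 [0.06605297074779488, -0.000524038104324441] [-0.21 -0.16 -0.96]
-1 [ 1.63471582e-01  3.26330038e-01  1.70964470e+00 -4.44089210e-16
  1.10561792e+00  1.08248681e+00] [ 7.90826997e-02  5.26421408e-01  1.99784164e+00 -4.44089210e-16
  6.17329605e-01  9.98097932e-01]
```

```bash
python3 - <<'E'
from h import *
yaw=np.radians(37.3);X=np.array([np.cos(yaw),np.sin(yaw),0]);Y=np.array([-X[1],X[0],0]);Z=np.array([0,0,-1.])
rv=R.from_matrix(np.c_[Z,-Y,np.cross(Z,-Y)]).as_rotvec()
p=np.array([.601,.130,0])-.02*X; p[2]=.30
manip.move_to(p,rv); manip.command_gripper(0.0,20)
c=snap('wrist','w1'); print(manip.get_time(),manip.get_width(),manip.get_position(),c['cam_to_world'].round(3).tolist())
E
```

```text
3.8417 0.00011114707599996622 [0.58508388 0.11792014 0.30001499] [[0.606, -0.767, -0.209, 0.638], [-0.795, -0.585, -0.159, 0.158], [-0.001, 0.263, -0.965, 0.42], [0.0, 0.0, 0.0, 1.0]]
```

View pics/w1.png

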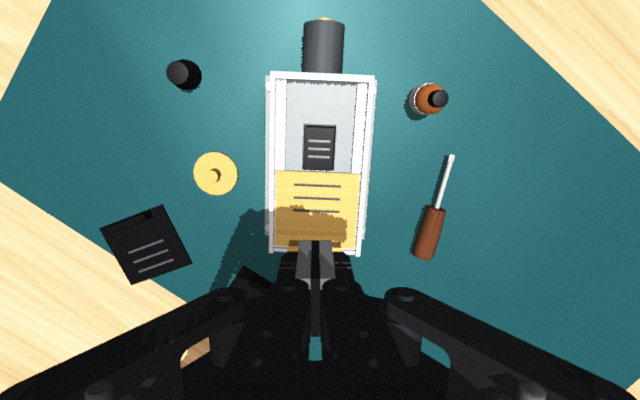

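```bash
python3 - <<'E'
from h import *
a=cv2.imread('pics/w1.png')[65:262,240:400]
a=cv2.convertScaleAbs(a,alpha=.8)
cv2.imwrite('pics/w1c.png',cv2.resize(a,None,fx=3,fy=3,interpolation=cv2.INTER_CUBIC))
E
```

```text
(no output)
```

View pics/w1c.png

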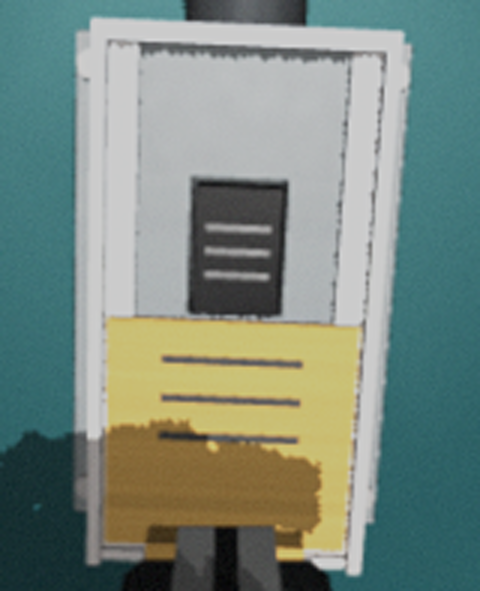

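The crop shows the housing clearly. In crop pixels, the stop's outer corners are at (91,19) and (404,31), the rear wall ends at (87,563) and (361,573), the tab spans (188..288, 182..316), and the cover's front edge runs (106,317)–(363,325). Next I fit the pose.

```bash
python3 - <<'E'
from h import *
from scipy.optimize import least_squares
c=load('w1')
L=[(87,50,58,91,19),(87,-50,58,404,31),(-102,50,58,87,563),(-102,-50,58,361,573),(81,45.5,58,107,42),(81,-45.5,58,385,55),
(36,15,57,194,182),(36,-15,57,288,183),(-8,15,57,188,312),(-8,-15,57,280,316),(-11,44,54,106,317),(-11,-44,54,363,325),(-95,44,54,106,540),(-95,-44,54,345,549)]
L=np.array(L,float); P=L[:,:3]/1000; uv=L[:,3:]/3+[240,65]
def W(q): return np.c_[P[:,:2]@np.array([[np.cos(q[2]),np.sin(q[2])],[-np.sin(q[2]),np.cos(q[2])]])+q[:2],P[:,2]]
f=lambda q:(w2p(c,W(q))-uv).ravel()
s=least_squares(f,[.59,.12,.65],loss='soft_l1'); q=s.x
print(q,np.degrees(q[2])); print(f(q).reshape(-1,2).round(1).tolist())
np.save('q.npy',q)
t=load('top1'); print(w2p(t,W(q)).round(0).tolist())
E
```

```text
[0.59231808 0.11829405 0.61270719] 35.10553623532702
[[0.1, -0.7], [-0.3, -0.4], [0.3, 0.2], [-0.0, 0.1], [-0.7, -1.6], [0.9, -2.1], [0.5, 0.3], [-0.8, 1.1], [1.1, 0.3], [-0.4, 0.1], [0.6, -0.1], [-0.6, 0.5], [-0.2, 0.7], [-0.1, 0.6]]
[[226.0, 162.0], [274.0, 129.0], [291.0, 252.0], [339.0, 217.0], [231.0, 164.0], [274.0, 133.0], [261.0, 174.0], [275.0, 164.0], [276.0, 195.0], [290.0, 185.0], [263.0, 207.0], [305.0, 176.0], [292.0, 246.0], [334.0, 216.0]]
```

```bash
cat >> h.py <<'E'
q=np.load('q.npy') if __import__('os').path.exists('q.npy') else np.zeros(3)
Hx=np.array([np.cos(q[2]),np.sin(q[2]),0]);Hy=np.array([-Hx[1],Hx[0],0])
RV=R.from_matrix(np.c_[[0,0,-1.],-Hy,np.cross([0,0,-1.],-Hy)]).as_rotvec()
def H(x,y,ztip): return np.array([q[0],q[1],0])+x/1e3*Hx+y/1e3*Hy+[0,0,ztip/1e3+.022]
def F(): return np.array(manip.get_contact_force())
E
python3 - <<'E'
from h import *
manip.move_to(H(14,0,110),RV); manip.servo_line(H(14,0,63),rate=.12); f0=F(); print('f0',f0.round(1),manip.get_time())
for z in np.arange(61,43.9,-1):
    manip.servo_line(H(14,0,z),rate=.03); f=F()-f0
    print(z,round((manip.get_position()[2]-.022)*1e3,1),f.round(1))
    if f[2]>22: break
print(manip.get_time())
E
```

```text
f0 [ 0.3  0.2 -0.2] 5.1
61.0 61.7 [-0.9  0.4 -0.2]
60.0 60.1 [-0.8 -0.2 -0.5]
59.0 58.9 [ 0.1 -0.6 -0. ]
58.0 57.9 [-0.4 -0.2  0.4]
57.0 56.9 [ 0.3 -0.6  0.7]
56.0 56.1 [ 0.8  0.3 -0. ]
55.0 55.2 [-0.3 -0.7  2.9]
54.0 54.1 [-0.9  0.1  5. ]
53.0 53.0 [-0.8  0.3  3.7]
52.0 52.0 [-0.2  0.2  3.5]
51.0 50.9 [-0.1 -0.9  3.9]
50.0 49.9 [-0.3 -0.7  2.6]
49.0 48.9 [0.6 0.  2.8]
48.0 47.9 [ 0.7 -0.3  3.1]
47.0 46.9 [ 1.5 -0.1  2.7]
46.0 46.0 [0.6 0.4 4.8]
45.0 46.0 [-2.7 -1.5 13.1]
44.0 45.9 [-4.2 -1.5 21.6]
9.6
```

```bash
python3 - <<'E'
from h import *
manip.servo_line(H(14,0,105),rate=.15); manip.servo_line(H(-124,0,105),rate=.2); manip.servo_line(H(-124,0,57.5),rate=.12)
manip.hold(.1); f0=F(); hit=None
x=-118
while x<=0:
    manip.servo_line(H(x,0,57.5),rate=.04); f=F()-f0; fx=f@Hx
    px=(np.array(manip.get_position())-H(0,0,0))@Hx*1e3
    print(round(x,1),round(px,1),round(fx,1),round(f@Hy,1),round(f[2],1))
    if hit is None and fx<-.8 : hit=px; 
    if fx<-15: break
    if hit is not None and px-hit>12: break
    x+=2
print(hit,manip.get_time()); snap('wrist','w2'); snap('scene','s2')
a=cv2.imread('pics/w2.png')[40:300,200:440];b=cv2.imread('pics/s2.png')[160:340,240:480]
b=cv2.resize(b,None,fx=1.6,fy=260/180)
cv2.imwrite('pics/m2.png',cv2.resize(np.hstack([a,b]),None,fx=1.25,fy=1.25,interpolation=cv2.INTER_CUBIC))
E
```

```text
-118 -117.4 1.3 -0.5 0.3
-116 -115.9 -0.7 -0.8 -0.1
-114 -113.9 0.5 0.8 0.5
-112 -111.9 0.5 -0.2 0.4
-110 -109.8 0.3 0.3 0.5
-108 -107.8 0.5 -0.7 1.3
-106 -105.9 0.9 0.1 0.5
-104 -104.1 -0.5 0.1 0.0
-102 -101.9 -0.5 -0.1 0.3
-100 -99.7 0.4 0.1 -0.7
-98 -97.7 -0.6 0.5 -0.5
-96 -95.7 0.3 -0.1 -0.3
-94 -93.7 -0.4 0.1 0.0
-92 -91.7 0.2 0.3 -0.4
-90 -89.7 -0.1 -0.4 0.2
-88 -87.7 -0.7 -1.0 0.8
-86 -85.7 -0.3 0.6 -0.6
-84 -83.7 0.4 0.1 0.5
-82 -81.7 -0.6 -0.3 0.2
-80 -79.7 0.3 0.2 0.5
-78 -77.7 -0.1 -0.3 1.2
-76 -75.7 -0.8 -0.3 -0.2
-74 -73.7 -0.4 -0.1 0.1
-72 -71.7 -0.2 -0.7 0.7
-70 -69.7 -0.7 0.5 0.5
-68 -67.7 0.1 -0.1 0.1
-66 -65.7 -1.1 -0.6 1.1
-64 -63.7 -0.7 -1.0 0.8
-62 -61.7 -0.3 0.0 0.4
-60 -59.7 -0.8 -1.2 0.2
-58 -57.7 -0.3 0.3 0.4
-56 -55.7 -0.4 -0.6 -0.9
-54 -53.7 -0.6 0.1 -0.0
-65.68772492807187 19.95
```

View pics/m2.png

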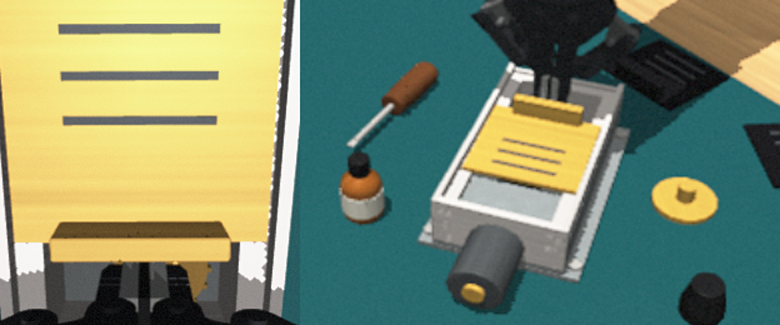

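The cover slides freely ahead of the fingertips, flat between its guides and past the tab. The rib's rear top edge is at crop (50..230, 261). I'll measure it, finish the push and look again.

```bash
python3 - <<'E'
from h import *
c=load('w2'); u=np.array([[50,261],[140,261],[230,261]])/1.25+[200,40]
w=p2w(c,u,.072)-H(0,0,0); r=(w@Hx)*1e3; print('rib rear x',r,w@Hy*1e3)
gap=np.mean(r)+53.7; print('halfwidth',gap)
g=np.clip(gap,5,14)
tx=(33-42)-g
f0=F()
xs=np.linspace(-53.7,tx,4)[1:]
for x in xs:
    manip.servo_line(H(x,0,57.5),rate=.045); f=F(); print(round(x,1),(f@Hx).round(1),f[2].round(1))
    if f@Hx<-12: break
manip.hold(.1)
manip.servo_line(H(x-15,0,57.5),rate=.08); manip.servo_line(H(x-15,0,140),rate=.2)
print(manip.get_time()); snap('wrist','w3'); snap('scene','s3');snap('top','t3')
a=cv2.imread('pics/w3.png')[40:300,200:440];b=cv2.imread('pics/s3.png')[160:340,240:480]
b=cv2.resize(b,None,fx=1.6,fy=260/180)
cv2.imwrite('pics/m3.png',cv2.resize(np.hstack([a,b]),None,fx=1.25,fy=1.25,interpolation=cv2.INTER_CUBIC))
E
```

```text
rib rear x [-42.46104214 -42.42179366 -42.42138895] [ 28.45000615   0.71116457 -27.01655763]
halfwidth 11.265258420444034
-42.6 -0.2 -0.5
-31.4 -0.6 -0.2
-20.3 -0.0 -0.3
22.2583
```

View pics/m3.png

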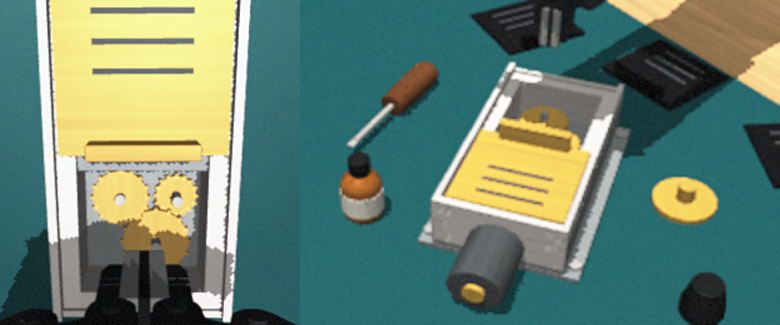

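The well is open with its wheels showing, and the cover lies flat between the guides. The rib's rear top edge is at crop (86..202, 160). I'll check that number, then hand in.

```bash
python3 - <<'E'
from h import *
c=load('w3'); u=np.array([[86,160],[202,161]])/1.25+[200,40]
w=p2w(c,u,.072)-H(0,0,0); r=(w@Hx)*1e3; print('cover origin x',r+42,w@Hy*1e3)
d=cv2.absdiff(cv2.imread('pics/s3.png'),cv2.imread('pics/s2.png')).max(2)
if r.min()+42>28:
    manip.sign_off(); print('signed',manip.get_time())
E
```

```text
cover origin x [34.45189282 34.0001482 ] [ 27.2253861 -27.987862 ]
the job is handed in; nothing more can be done
the job is handed in; nothing more can be done
```

The gear housing is open and the job is handed in, at about 22 s of the 32 s allowed.

- **Tab:** I pressed it down with the closed fingertips until it stopped against its end. The fingertips stood at z 46 mm and the force rose to about 22 N, against 3–5 N on the way down.
- **Cover:** I pushed it by the rib's rear face along the housing's x, with about 1 N or less on the tool. I then backed the fingers off and raised them clear.
- **Last checks:** The final wrist picture puts the cover's origin at x ≈ +34 mm, beyond the +24 mm needed and short of the stop at +39 mm. It is square to within about 0.5 mm, flat between its guides, and the wheels in the well are in full view.
- **Other things on the bench:** The scene picture after the push shows the oil bottle, wheel, driver and loupe where they were in the one taken mid-push. I judged this by eye and did not measure it.

No check failed or disagreed. The push force was too small to show when the fingers first touched the rib, so I took the cover's position from the pictures instead.

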